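Flask up three wax trees for investing

ROBOT

A 6-joint arm with a two-finger parallel gripper is mounted at the origin on the work surface; the furniture and walls round the work are solid. World frame = base frame: x ahead of the robot, y to its left, z up, the work surface at z = 0. Lengths are in m, angles in degrees, forces in N, time in s.
With the tool pointing down it reaches from about 0.35 to 0.725 m from the base axis. Payload 4.3 kg.
Tool frame: the origin (TCP) lies between the finger pads; the fingertips stand 25 mm ahead of it and the grasp point (between the pads) lies 6 mm ahead of it; z points along the fingers, y is the direction in which the jaws open and shut (so a half turn about z gives the same grasp; the last joint's range is limited). The gripper opens to 85 mm and grips with 20 to 120 N. Pads are 22 mm wide; open, the fingers measure 114 mm over their backs; the gripper's body (76 mm by 85 mm) begins 54 mm behind the grasp point. The pads swing forward as they close: fully open they stand 13 mm farther back than shut.
Start: joints at [-70.892, 21.618, 4.641, 73.018, 0, 83.68], TCP at [0.247, -0.519, 0.256] pointing down, gripper open.
Joint ranges: [-156.06, 156.06], [-48.1, 94.91], [-58.44, 69.94], [-101.28, 121.22], [-78.64, 73.56], [-180, 180]. Speed limits (degrees/s): [147.25, 147.25, 180, 180, 180, 180].

INTERFACE

Orientations are given as a 3x3 rotation matrix whose columns are the frame's x, y, z axes.
In Python, from workcell import read_state, capture, sign_off gives the robot as it stands. The module is installed in compiled form; this text tells all that it offers.
- The arm moves only by the shell command python3 -m pendant 'ROWS' [FORCE]. ROWS is JSON, one flat list of numbers, 7 for each row, row after row: the closure, from -1 (fully open) to 1 (shut), then the shift along the world's x, y, z in m, then the turn, a rotation vector about the world's x, y, z in degrees. A call has 1 to 12 rows; each row shifts and turns the pose as measured when the row begins; what a row does not reach is not made up. A row lasts 1/8 s, in which the tool goes at most 62.5 mm and 10.7 degrees, less where a joint would pass 70% of its speed; a pose out of reach is approached as far as the arm can. A call is refused whole if a number of a shift passes 0.0625 or a number of a turn 10.7, either way. A call with a gripper value outside its range is refused whole. The fingers move at their own pace and stop on an object; FORCE is the grip in N (left out, the last holds). Time passes only in rows, so rows that do not move let the fingers close. It gives the time, the measured TCP pose, the force and the opening at its end, in the units of the state.
- read_state(): the state, without advancing time (a new reading comes with each control period).
- capture(name): name is "scene" or "side" or "wrist"; returns a dict with "img" (480x640x3 uint8, red, green, blue), "depth" (480x640 float32, m along the optical axis (not along the pixel's ray), 0 where there is no reading), "intrinsics" (3x3 intrinsics, pixels), "xyz" and "rotation" of the camera in the world. Camera axes: x right, y down, z forward; pixel columns grow to the right and rows downward; lengths in m; the calibration is good to about 2 mm. A picture is of the moment at which its call begins.
- sign_off(): hands the job in, once; it reports no verdict.
The state is a dict: "time": time; "joint_positions": joint angles; "joint_velocities": joint speeds; "tau": joint torques, N m; "tcp_pos": TCP position; "tool_rot": TCP orientation; "ft_force": force on the tool from outside, world axes, zero at the start; "ft_torque": the same for the moment, N m; "width": finger opening in m.
Only numpy, scipy, OpenCV 4.12 (cv2) and the standard library are available. Lean on these libraries where they do the work, as an engineer would, in place of code of your own. Each camera call takes 0.05 s, during which the arm holds its last target.

TASK

Get the three small wax trees ready for investing: lower each perforated steel flask over the tree whose black rubber sprue base is the right size for it, so that the flask stands upright and fully home in the well of that base. The wax is fragile: nothing may touch the trees, and each flask is lowered on, not dropped. Leave the bases standing flat on the table.

Things in the scene. Friction and masses are not known exactly. Their poses are not given: they have to be found in the camera images.
- flask_small: the small casting flask: a plain steel tube with rows of small dark perforations, open at both ends, standing upright, loose; outer diameter 46 mm, height 55 mm, wall 2.5 mm (bore 41 mm). Origin: centre of its lower end; z up along its axis. It can be gripped across its outside from above.
- flask_medium: the medium casting flask: a plain steel tube with rows of small dark perforations, open at both ends, standing upright, loose; outer diameter 57 mm, height 70 mm, wall 2.5 mm (bore 52 mm). Origin: centre of its lower end; z up along its axis. It can be gripped across its outside from above.
- flask_large: the large casting flask: a plain steel tube with rows of small dark perforations, open at both ends, standing upright, loose; outer diameter 68 mm, height 85 mm, wall 2.5 mm (bore 63 mm). Origin: centre of its lower end; z up along its axis. It can be gripped across its outside from above.
- base_small: the small sprue base: a loose round black rubber dish, outer diameter 71 mm, 22 mm high, for the 46 mm flask. Its well is 52 mm across with its floor 7 mm above the underside; the lip flares to 64 mm at the top, so a flask set down off-centre by a few mm slides home. Origin: centre of its underside; z up. A wax tree stands at its centre.
- base_medium: the medium sprue base: a loose round black rubber dish, outer diameter 82 mm, 22 mm high, for the 57 mm flask. Its well is 63 mm across with its floor 7 mm above the underside; the lip flares to 75 mm at the top, so a flask set down off-centre by a few mm slides home. Origin: centre of its underside; z up. A wax tree stands at its centre.
- base_large: the large sprue base: a loose round black rubber dish, outer diameter 93 mm, 22 mm high, for the 68 mm flask. Its well is 74 mm across with its floor 7 mm above the underside; the lip flares to 86 mm at the top, so a flask set down off-centre by a few mm slides home. Origin: centre of its underside; z up. A wax tree stands at its centre.
- tree_small: the fragile green wax tree fixed upright at the centre of the small sprue base: 20 mm across at its widest, rising 40 mm above the well's floor (47 mm above the table). Origin: its foot, on the floor of the well; z up.
- tree_medium: the fragile green wax tree fixed upright at the centre of the medium sprue base: 30 mm across at its widest, rising 55 mm above the well's floor (62 mm above the table). Origin: its foot, on the floor of the well; z up.
- tree_large: the fragile green wax tree fixed upright at the centre of the large sprue base: 40 mm across at its widest, rising 70 mm above the well's floor (77 mm above the table). Origin: its foot, on the floor of the well; z up.

How it is judged:
By the outcome, as a careful person would: the job done as asked, in the order asked, and still so for the second after the job is handed in, with the robot touching nothing.
It also fails if it takes over 86 s, if anything falls off the work surface, if the arm or the gripper's body presses on something with over 40 N, if the wrist force passes 120 N, or if a joint passes its speed limit or range.

## Working session

There is one attempt and no reset: what is moved stays moved. The work goes in short steps, Python scripts to look and compute and a shell command to move; the robot and the scene stay as the last step left them, time stands still between calls to the robot, and variables do not carry over. Pictures are saved under pics/ and viewed, and the job is handed in when it is done.

```bash
mkdir -p pics; cat > h.py <<'E'
import numpy as np, cv2
from workcell import read_state, capture
def snap(n,f):
    c=capture(n); cv2.imwrite('pics/'+f+'.png',c['img'][:,:,::-1]); np.savez('pics/'+f+'.npz',**c); return c
def pts(c):
    K=c['intrinsics'];d=c['depth'];v,u=np.mgrid[:480,:640]
    p=np.stack([(u-K[0,2])/K[0,0]*d,(v-K[1,2])/K[1,1]*d,d],-1)
    return p@np.array(c['rotation']).T+np.array(c['xyz'])
E
python3 - <<'E'
from h import *
s=read_state();print(s)
for n in ('scene','side','wrist'):
    c=snap(n,n+'0');print(n,c['xyz'],c['rotation'],c['intrinsics'])
E
```

```text
{'time': 0.0, 'joint_positions': array([-7.08929662e+01,  2.16617164e+01,  4.56296063e+00,  7.30174916e+01,
       -2.01637863e-03,  8.36808232e+01]), 'joint_velocities': array([-0.0381603 ,  0.00882243, -0.02123593, -0.04343436, -0.07022168,
       -0.01102837]), 'tau': array([-1.16424111e-03, -4.63606775e+01,  2.69874001e+01,  2.06704700e-02,
       -3.53975302e-04,  1.38523507e-06]), 'tcp_pos': array([ 0.24667923, -0.51873457,  0.2553628 ]), 'tool_rot': array([[ 9.03139028e-01,  4.29347657e-01, -6.97380564e-04],
       [ 4.29348182e-01, -9.03137037e-01,  1.90560323e-03],
       [ 1.88336067e-04, -2.02044373e-03, -9.99997941e-01]]), 'ft_force': array([-0.2311002 ,  0.6611824 ,  1.21980016]), 'ft_torque': array([-0.03480918,  0.02731696,  0.04023339]), 'width': 0.08529966743032501}
scene [-0.04129759 -0.45507824  0.54709703] [[ 0.66862817 -0.39245789  0.63159574]
 [-0.74346855 -0.36861153  0.55801439]
 [ 0.01381632 -0.84267571 -0.53824414]] [[497.4933144    0.         315.9706935 ]
 [  0.         497.4933144  238.67463577]
 [  0.           0.           1.        ]]
side [0.00744969 0.1633796  0.95208156] [[-0.18035486 -0.85174256  0.4919418 ]
 [-0.98350979  0.14932888 -0.10202633]
 [ 0.01343905 -0.50223052 -0.86462934]] [[623.2971679    0.         320.26080096]
 [  0.         623.2971679  232.75072398]
 [  0.           0.           1.        ]]
wrist [ 0.31369184 -0.4880088   0.37298365] [[ 0.42937193 -0.86354118 -0.26445486]
 [-0.9031216  -0.41163014 -0.12219663]
 [-0.00333577  0.29130269 -0.95662512]] [[338.75646759   0.         317.4650811 ]
 [  0.         338.75646759 247.17399193]
 [  0.           0.           1.        ]]
```

View pics/scene0.png

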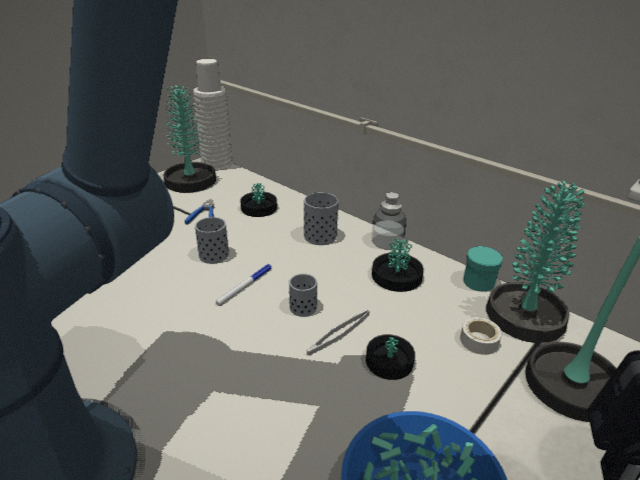

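View pics/side0.png

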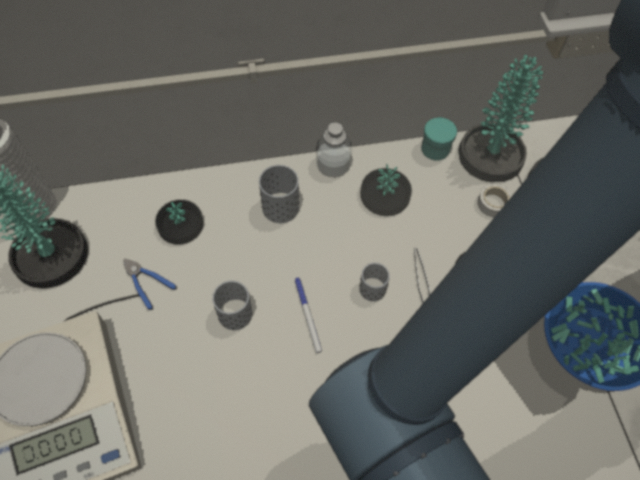

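View pics/wrist0.png

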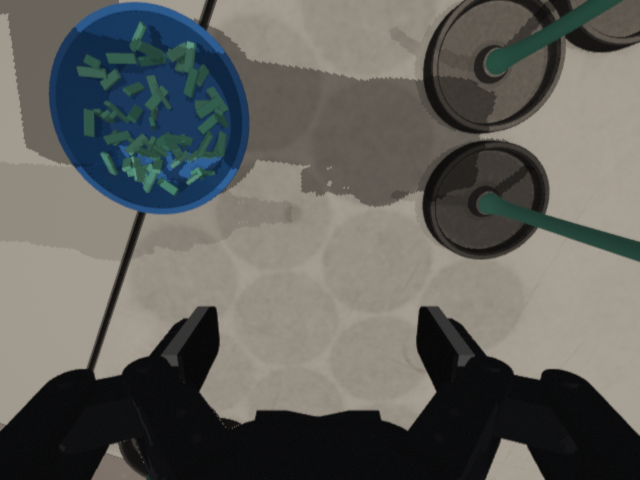

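The scene view shows flasks at about (303,295), (212,240) and (321,217). The candidate small bases are at (258,203), (398,270) and (390,356). Next I'll fit circles to the depth points.

```bash
cat > m.py <<'E'
from h import *
import sys
from scipy.optimize import least_squares
def near(P,x,y,r): return np.hypot(P[...,0]-x,P[...,1]-y)<r
def circ(q,R=None):
    f=lambda p:np.hypot(q[:,0]-p[0],q[:,1]-p[1])-(R if R else p[2])
    m=q.mean(0); r=least_squares(f,[m[0],m[1],.03],loss='soft_l1',f_scale=.001); return r.x, np.sqrt(np.mean(r.fun**2))
E
python3 - <<'E'
from m import *
for n,px in (('scene',dict(fS=(303,295),fM=(212,240),fL=(321,217),b1=(258,203),b2=(398,270),b3=(390,356))),('side',dict(fS=(374,282),fM=(233,305),fL=(280,195),b1=(180,222),b2=(386,192)))):
    c=np.load(f'pics/{n}0.npz');P=pts(c)
    t=P[(c['depth']>0)&(abs(P[...,2])<.01)];print(n,'table z',np.median(t[:,2]))
    for k,(u,v) in px.items():
        Q=P[v-45:v+45,u-45:u+45].reshape(-1,3)
        Q=Q[np.isfinite(Q).all(1)]
        if k[0]=='f':
            H={'S':.055,'M':.07,'L':.085}[k[1]];R={'S':.023,'M':.0285,'L':.034}[k[1]]
            x0=P[v,u];q=Q[near(Q,x0[0],x0[1],.09)]
            top=q[abs(q[:,2]-H)<.004]; 
            if len(top)<10: print(k,'none',x0,q[:,2].max());continue
            print(k,x0.round(3),len(top),top[:,2].max(),circ(top,R-.00125))
        else:
            x0=P[v,u];q=Q[near(Q,x0[0],x0[1],.07)]
            top=q[abs(q[:,2]-.0215)<.003]
            print(k,x0.round(3),len(top),circ(top), np.ptp(top[:,:2],axis=0), 'zmax',q[:,2].max())
E
```

```text
scene table z 0.00027907469167010035
fS [ 0.409 -0.032  0.046] 175 0.05700723783243772 (array([ 0.42485006, -0.01530215,  0.03      ]), np.float64(0.0012003323342180004))
fM [0.405 0.193 0.053] 170 0.07236098787468592 (array([0.42002109, 0.21641756, 0.03      ]), np.float64(0.0013113363177677032))
fL [0.59  0.091 0.064] 188 0.08775865186422205 (array([0.61216261, 0.11249088, 0.03      ]), np.float64(0.0013714885501135603))
b1 [0.607 0.292 0.013] 192 (array([0.60589141, 0.29161011, 0.03821908]), np.float64(0.007335070750853184)) [0.08222435 0.08264937] zmax 0.06270457720180272
b2 [ 0.607 -0.083  0.015] 342 (array([ 0.60512913, -0.08072566,  0.04372254]), np.float64(0.008843332604136155)) [0.09225173 0.09246681] zmax 0.07795556279474486
b3 [ 0.421 -0.194  0.015] 486 (array([ 0.42230537, -0.19199563,  0.03293978]), np.float64(0.00468051483856514)) [0.07122417 0.0711105 ] zmax 0.048449321595363526
side table z -0.00033234208225818573
fS [ 0.439 -0.021 -0.001] 156 0.05853005112194187 (array([ 0.42640838, -0.01551416,  0.03      ]), np.float64(0.001155323568228131))
fM [0.438 0.218 0.   ] 222 0.07324573609997487 (array([0.42146989, 0.2160477 , 0.03      ]), np.float64(0.0009664175373613088))
fL [ 0.642  0.109 -0.003] 224 0.08893370892454266 (array([0.61342382, 0.11225476, 0.03      ]), np.float64(0.001171793866403043))
b1 [0.606 0.291 0.012] 367 (array([0.60794276, 0.29205556, 0.03844561]), np.float64(0.00571390545638895)) [0.08301177 0.08005743] zmax 0.06380898634441456
b2 [ 0.606 -0.081  0.012] 383 (array([ 0.60720235, -0.07998139,  0.04372782]), np.float64(0.007606678032769822)) [0.09445309 0.09240381] zmax 0.07681679989754209
```

```bash
python3 - <<'E'
import cv2
a=cv2.imread('pics/scene0.png')[160:400,160:460];cv2.imwrite('pics/crop1.png',cv2.resize(a,None,fx=2.5,fy=2.5,interpolation=2))
E
```

```text
(no output)
```

View pics/crop1.png

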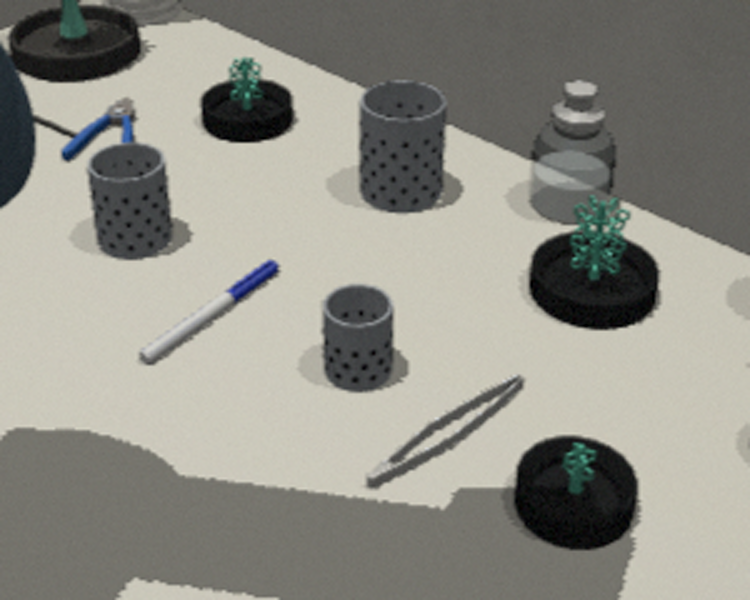

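```bash
python3 - <<'E'
from m import *
A=[]
for n in('scene','side'):
    c=np.load(f'pics/{n}0.npz');P=pts(c);ok=c['depth']>0
    for nm,x,y,R in(('S',.4225,-.192,.0355),('M',.6065,.2915,.041),('L',.606,-.0805,.0465)):
        m=ok&near(P,x,y,.06)&(abs(P[...,2]-.018)<.006)
        if m.sum()>100:
            q=P[m][:,:2].astype('f4');(cx,cy),r=cv2.minEnclosingCircle(q)
            m2=ok&near(P,x,y,.02)&(P[...,2]>.03)
            print(n,nm,round(cx,4),round(cy,4),round(r,4),'tree',(P[m2].min(0)[:2]+P[m2].max(0)[:2]).round(4)/2, m2.sum())
    A.append(P[ok])
P=np.concatenate(A);s=400/.8*1.0
# map x .25..0.95 , y -.45...55, 1.5mm->px
im=np.zeros((467,667),'f4')
u=((.55-P[:,1])*667/1.0).astype(int);v=((.95-P[:,0])*667).astype(int)
k=(u>=0)&(u<667)&(v>=0)&(v<467)&(P[:,2]>-.02)&(P[:,2]<.4)
np.maximum.at(im,(v[k],u[k]),P[k,2])
o=cv2.applyColorMap((np.clip(im/.2,0,1)*255).astype('u1'),cv2.COLORMAP_JET)
for x in np.arange(.3,.95,.1): cv2.putText(o,f'{x:.1f}',(0,int((.95-x)*667)),0,.4,(255,255,255)); 
for y in np.arange(-.4,.55,.1): cv2.putText(o,f'{y:.1f}',(int((.55-y)*667),460),0,.4,(255,255,255))
cv2.imwrite('pics/hm.png',o)
E
```

```text
scene S 0.4233 -0.1909 0.0368 tree [ 0.4222  -0.19255] 96
scene M 0.6062 0.292 0.0429 tree [0.60615 0.2943 ] 126
scene L 0.6065 -0.0803 0.0479 tree [ 0.606  -0.0802] 336
side M 0.6083 0.2917 0.0421 tree [0.6072 0.2919] 155
side L 0.6079 -0.0803 0.0477 tree [ 0.6072 -0.0794] 263
```

View pics/hm.png

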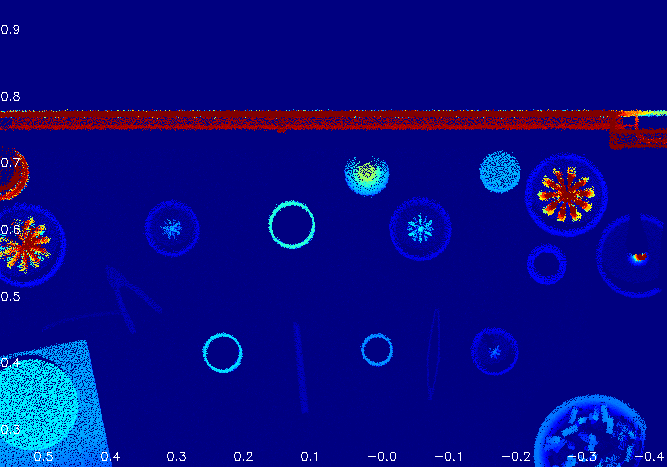

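```bash
python3 - <<'E'
from m import *
c=np.load('pics/wrist0.npz');P=pts(c)
for u,v in((495,62),(530,45),(560,30),(600,8),(485,203),(520,212),(560,225),(600,240),(635,252),(490,160),(490,100),(150,110),(150,180)):print(u,v,P[v,u].round(3))
c=np.load('pics/scene0.npz');P=pts(c)
for u,v in((578,375),(600,320),(620,270),(635,225),(636,190),(530,300),(565,190)):print('s',u,v,P[v,u].round(3))
E
```

```text
495 62 [ 0.447 -0.602  0.03 ]
530 45 [ 0.45  -0.604  0.076]
560 30 [ 0.451 -0.604  0.11 ]
600 8 [ 0.453 -0.604  0.141]
485 203 [ 0.335 -0.666  0.028]
520 212 [ 0.338 -0.669  0.084]
560 225 [ 0.338 -0.668  0.135]
600 240 [ 0.337 -0.667  0.173]
635 252 [ 0.337 -0.666  0.199]
490 160 [ 0.377 -0.658  0.004]
490 100 [ 0.426 -0.625  0.005]
150 110 [ 0.275 -0.339  0.047]
150 180 [ 0.216 -0.358  0.048]
s 578 375 [ 0.556 -0.41   0.028]
s 600 320 [ 0.562 -0.409  0.123]
s 620 270 [ 0.566 -0.407  0.198]
s 635 225 [ 0.779 -0.385  0.159]
s 636 190 [ 0.735 -0.373  0.232]
s 530 300 [ 0.65  -0.302  0.042]
s 565 190 [ 0.657 -0.301  0.235]
```

```bash
python3 -m pendant '[-1,0.015,0.042,0,0,0,0, -1,0.015,0.042,0,0,0,0, -1,0.015,0.042,0,0,0,0, -1,0.015,0.042,0,0,0,0, -1,0.015,0.042,0,0,0,8, -1,0.015,0.042,0,0,0,8, -1,0.015,0.042,0,0,0,8, -1,0.015,0.042,0,0,0,8, -1,0.015,0.042,0,0,0,8, -1,0.015,0.042,0,0,0,8, -1,0.015,0.042,0,0,0,8, -1,0.015,0.042,0,0,0,8]' 40
python3 - <<'E'
from h import *
s=read_state();print(s['tcp_pos'],s['tool_rot'].round(3),s['joint_positions'],s['ft_force'])
snap('wrist','w1')
E
```

```text
time: 1.65
tcp_pos: [0.4277, -0.0002, 0.2521]
tool_rot: [[-0.02, 1.0, -0.005], [1.0, 0.02, 0.001], [0.001, -0.004, -1.0]]
ft_force: [0.4, 0.1, 0.3]
width: 0.0853
[ 4.27652055e-01 -2.49178685e-04  2.52144634e-01] [[-0.02   1.    -0.005]
 [ 1.     0.02   0.001]
 [ 0.001 -0.004 -1.   ]] [-8.55239669e+00  4.91797690e+00 -1.76136903e+01  6.77308502e+01
  1.02987669e-02  8.03141707e+01] [0.3791801  0.07120299 0.33226529]
```

View pics/w1.png

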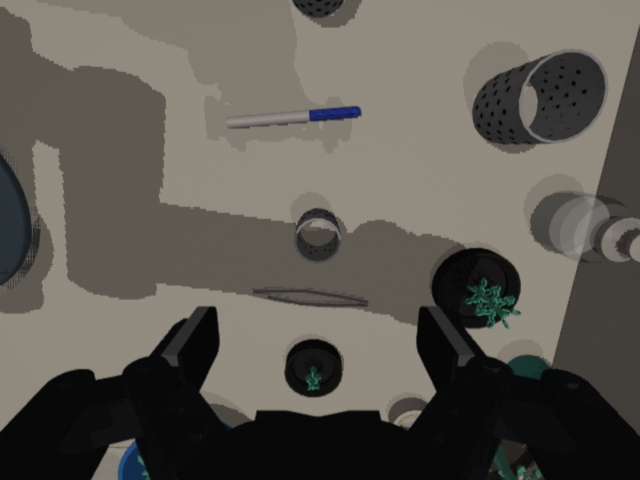

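```bash
python3 - <<'E'
from m import *
c=np.load('pics/w1.npz');P=pts(c);ok=c['depth']>0
t=P[ok&(abs(P[...,2])<.008)];print('table',np.median(t[:,2]))
for nm,x,y,R in(('S',.4225,-.192,.0355),('L',.606,-.0805,.0465)):
    m=ok&near(P,x,y,.06)&(abs(P[...,2]-.019)<.005)
    q=P[m][:,:2].astype('f4');print(nm,cv2.minEnclosingCircle(q),m.sum())
    m2=ok&near(P,x,y,.025)&(P[...,2]>.03);print('tree',((P[m2].min(0)+P[m2].max(0))/2).round(4),P[m2][:,2].max())
for nm,x,y,R,H in(('S',.4255,-.0154,.02175,.055),('L',.6128,.1123,.03275,.085)):
    m=ok&near(P,x,y,.05)&(abs(P[...,2]-H)<.004);print(nm,circ(P[m],R),m.sum())
E
```

```text
table 9.479623898633882e-07
S ((0.42516282200813293, -0.192034050822258), 0.0362832248210907) 1159
tree [ 0.4247 -0.1919  0.0388] 0.047547742918504166
L ((0.6076328754425049, -0.08103496581315994), 0.047101300209760666) 1682
tree [ 0.6077 -0.0805  0.0538] 0.07744614237067798
S (array([ 0.42631353, -0.0155555 ,  0.03      ]), np.float64(0.0008635681178431161)) 420
L (array([0.61312755, 0.11144154, 0.03      ]), np.float64(0.0009139835679180236)) 1450
```

```bash
python3 -m pendant '[-1,-0.0015,-0.015,0,0,0,0, -1,0,0,-0.035,0,0,-1, -1,0,0,-0.035,0,0,0, -1,0,0,-0.035,0,0,0, -1,0,0,-0.035,0,0,0, -1,0,0,0,0,0,0]' 40; python3 - <<'E'
from h import *
s=read_state();print(s['tcp_pos'],s['tool_rot'].round(3))
E
```

```text
time: 2.45
tcp_pos: [0.426, -0.0164, 0.1088]
tool_rot: [[-0.003, 1.0, -0.002], [1.0, 0.003, 0.003], [0.003, -0.002, -1.0]]
ft_force: [0.0, -0.1, 0.2]
width: 0.0854
[ 0.42601319 -0.01643634  0.10880141] [[-0.003  1.    -0.002]
 [ 1.     0.003  0.003]
 [ 0.003 -0.002 -1.   ]]
```

```bash
python3 -m pendant '[-1,0,0.001,-0.03,0,0,0, -1,0,0,-0.03,0,0,0, -1,0,0,0,0,0,0]' 40;  python3 -m pendant '[0.1,0,0,0,0,0,0, 0.2,0,0,0,0,0,0, 0.3,0,0,0,0,0,0, 0.4,0,0,0,0,0,0, 0.6,0,0,0,0,0,0, 1,0,0,0,0,0,0, 1,0,0,0,0,0,0, 1,0,0,0,0,0,0]' 40
```

```text
time: 2.82
tcp_pos: [0.429, -0.0188, 0.0518]
tool_rot: [[0.002, 1.0, 0.003], [1.0, -0.002, 0.001], [0.001, 0.003, -1.0]]
ft_force: [0.1, -0.7, 0.2]
width: 0.0854
time: 3.82
tcp_pos: [0.4322, -0.02, 0.0565]
tool_rot: [[0.003, 1.0, 0.01], [1.0, -0.003, -0.0], [-0.0, 0.01, -1.0]]
ft_force: [0.7, 0.4, -1.2]
width: 0.0441
```

```bash
python3 - <<'E'
from m import *
s=read_state();print(s['tcp_pos'],s['tool_rot'].round(4),s['width'],s['ft_force'],s['joint_velocities'])
c=snap('wrist','w2');P=pts(c);ok=c['depth']>0
m=ok&near(P,.43,-.018,.04)&(abs(P[...,2]-.055)<.004);print(circ(P[m],.02175),m.sum())
c=snap('side','s2')
E
```

```text
[ 0.4322227  -0.02004185  0.05647747] [[ 2.800e-03  9.999e-01  9.900e-03]
 [ 1.000e+00 -2.800e-03 -2.000e-04]
 [-1.000e-04  9.900e-03 -1.000e+00]] 0.04405506718914991 [ 0.73237752  0.39982821 -1.2122205 ] [-0.02824579  0.18511818 -0.05118327  0.04948265 -0.03952969  0.07934994]
(array([ 0.43199798, -0.01491176,  0.03      ]), np.float64(0.0034082175802426576)) 3767
```

View pics/w2.png

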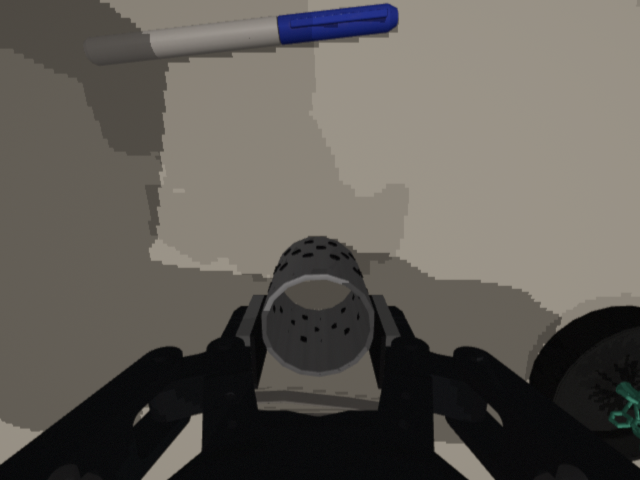

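View pics/s2.png

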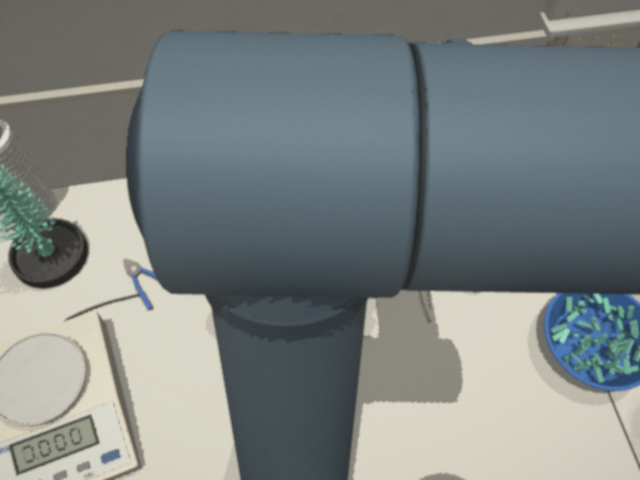

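```bash
python3 -m pendant '[1,0,0,0.02,0,0.3,0, 1,0,0,0.03,0,0.3,0, 1,0,0,0.035,0,0,0, 1,0,0,0.035,0,0,0, 1,0,0,0,0,0,0]' 60; cat > rim.py <<'E'
from m import *
def rim(f,zbot_guess,H,R):
    s=read_state();t=s['tcp_pos'];print('tcp',t.round(4),'zax',s['tool_rot'][:,2].round(4),'yax',s['tool_rot'][:2,1].round(3),'w',round(s['width'],4),'f',s['ft_force'].round(1))
    c=snap('wrist',f);P=pts(c);ok=c['depth']>0
    m=ok&near(P,t[0],t[1],R+.012)&(P[...,2]>t[2]-.02)&(P[...,2]<t[2]+.045)
    q=P[m]
    # rim height: only rim points sit near circle centre y+-; exclude jaws
    cx,cy=t[0],t[1]+.003
    zt=t[2]+.006
    g=q[abs(q[:,0]-t[0])<R-.004]
    h,e=np.histogram(g[:,2],bins=np.arange(t[2]-.02,t[2]+.045,.002));print('hist',[(round(a,3),b) for a,b in zip(e,h) if b>20])
    return q,t
E
python3 - <<'E'
from rim import *
q,t=rim('w3',0,.055,.023)
np.save('q.npy',q)
E
```

```text
time: 4.55
tcp_pos: [0.4306, -0.0198, 0.1791]
tool_rot: [[0.003, 1.0, -0.004], [1.0, -0.003, 0.0], [0.0, -0.004, -1.0]]
ft_force: [0.7, -0.2, -1.2]
width: 0.0435
tcp [ 0.4306 -0.0198  0.1791] zax [-3.6e-03  4.0e-04 -1.0e+00] yax [ 1.    -0.003] w 0.0435 f [ 0.7 -0.2 -1.2]
hist [(np.float64(0.159), np.int64(340)), (np.float64(0.161), np.int64(351)), (np.float64(0.163), np.int64(383)), (np.float64(0.165), np.int64(380)), (np.float64(0.167), np.int64(388)), (np.float64(0.169), np.int64(437)), (np.float64(0.171), np.int64(427)), (np.float64(0.173), np.int64(449)), (np.float64(0.175), np.int64(522)), (np.float64(0.177), np.int64(1353)), (np.float64(0.179), np.int64(38)), (np.float64(0.219), np.int64(43)), (np.float64(0.221), np.int64(74))]
```

View pics/w3.png

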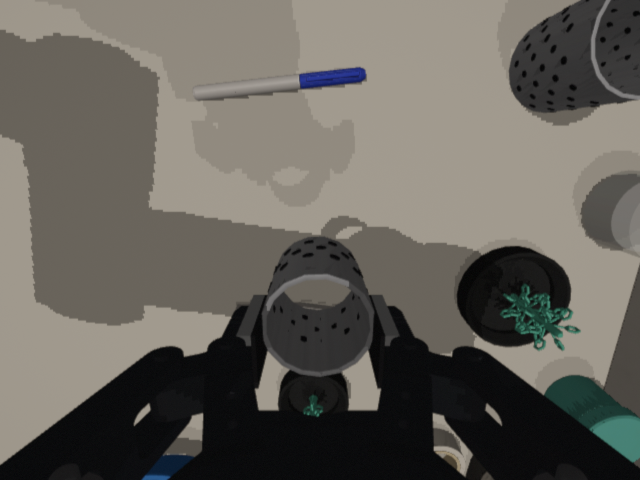

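```bash
cat >> rim.py <<'E'
def cen(q,t,R,top,tol=.002):
    c=np.array([t[0],t[1]+.004])
    g=q[abs(q[:,2]-top)<tol]
    for k in range(6):
        r=np.hypot(g[:,0]-c[0],g[:,1]-c[1]); h=g[abs(r-R+.00125)<(.006 if k<2 else .003)]
        c=circ(h,R-.00125)[0][:2]
    r=circ(h,R-.00125)
    A=np.c_[h[:,:2]-c,np.ones(len(h))];pl=np.linalg.lstsq(A,h[:,2],rcond=None)[0]
    print('centre',c.round(4),'off from tcp',(c-t[:2]).round(4),'rms',r[1],len(h),'plane slope',pl.round(4))
E
python3 - <<'E'
from rim import *
q=np.load('q.npy');cen(q,np.array([.4306,-.0198,.1791]),.023,.1782)
E
```

```text
centre [ 0.4304 -0.0149] off from tcp [-0.0002  0.0049] rms 0.0009498194768521881 2339 plane slope [-0.0091  0.0037  0.1779]
```

```bash
python3 -m pendant '[1,-0.002,-0.035,0,0,-0.1,0, 1,-0.002,-0.035,0,0,-0.1,0, 1,-0.002,-0.035,0,0,0,0, 1,0,-0.035,0,0,0,0, 1,0,-0.03,0,0,0,0, 1,0,0,0,0,0,0]' 60; python3 - <<'E'
from rim import *
q,t=rim('w4',0,.055,.023); cen(q,t,.023,t[2]-.001)
c=snap('scene','c4');P=pts(c);ok=c['depth']>0
m=ok&near(P,.4245,-.192,.06)&(abs(P[...,2]-.018)<.006);print(m.sum(),cv2.minEnclosingCircle(P[m][:,:2].astype('f4')))
E
```

```text
time: 5.35
tcp_pos: [0.4173, -0.1915, 0.1678]
tool_rot: [[0.001, 1.0, -0.016], [1.0, -0.001, 0.008], [0.008, -0.016, -1.0]]
ft_force: [0.2, 1.0, -1.6]
width: 0.0438
tcp [ 0.4173 -0.1915  0.1678] zax [-0.0161  0.0081 -0.9998] yax [ 1.    -0.001] w 0.0438 f [ 0.2  1.  -1.6]
hist [(np.float64(0.148), np.int64(347)), (np.float64(0.15), np.int64(360)), (np.float64(0.152), np.int64(375)), (np.float64(0.154), np.int64(368)), (np.float64(0.156), np.int64(423)), (np.float64(0.158), np.int64(410)), (np.float64(0.16), np.int64(417)), (np.float64(0.162), np.int64(479)), (np.float64(0.164), np.int64(518)), (np.float64(0.166), np.int64(1292)), (np.float64(0.168), np.int64(97)), (np.float64(0.208), np.int64(31)), (np.float64(0.21), np.int64(89))]
centre [ 0.4172 -0.1867] off from tcp [-0.0002  0.0049] rms 0.0009283929258411585 2358 plane slope [-0.0158  0.0113  0.1666]
872 ((0.42360737919807434, -0.19239117205142975), 0.036740630865097046)
```

View pics/c4.png

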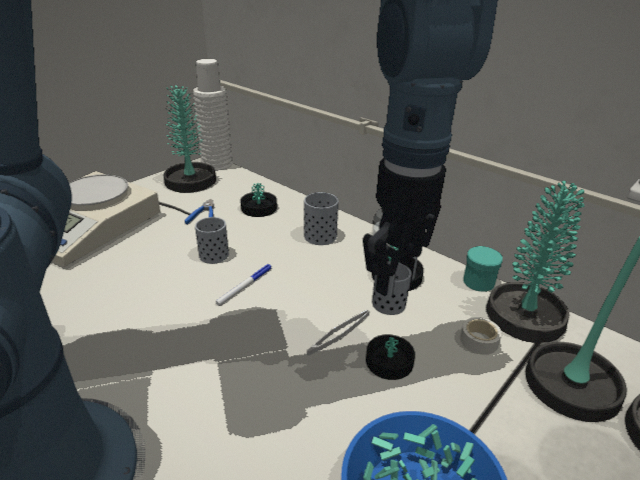

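```bash
python3 -m pendant '[1,0.004,-0.003,0,-0.25,-0.5,0, 1,0.003,-0.002,0,-0.2,-0.4,0, 1,0,0,0,0,0,0]' 60; python3 - <<'E'
from rim import *
q,t=rim('w5',0,.055,.023); cen(q,t,.023,t[2]-.001)
E
```

```text
time: 5.82
tcp_pos: [0.4238, -0.1923, 0.1669]
tool_rot: [[-0.005, 1.0, -0.002], [1.0, 0.005, 0.003], [0.003, -0.002, -1.0]]
ft_force: [0.6, 0.4, -0.9]
width: 0.0432
tcp [ 0.4238 -0.1923  0.1669] zax [-0.0019  0.0026 -1.    ] yax [1.    0.005] w 0.0432 f [ 0.6  0.4 -0.9]
hist [(np.float64(0.147), np.int64(342)), (np.float64(0.149), np.int64(357)), (np.float64(0.151), np.int64(362)), (np.float64(0.153), np.int64(395)), (np.float64(0.155), np.int64(391)), (np.float64(0.157), np.int64(434)), (np.float64(0.159), np.int64(421)), (np.float64(0.161), np.int64(446)), (np.float64(0.163), np.int64(519)), (np.float64(0.165), np.int64(1357)), (np.float64(0.167), np.int64(48)), (np.float64(0.207), np.int64(42)), (np.float64(0.209), np.int64(73))]
centre [ 0.4236 -0.1875] off from tcp [-0.0002  0.0049] rms 0.0009372138769128174 2367 plane slope [-0.0057  0.0054  0.1657]
```

```bash
python3 -m pendant '[1,0,-0.005,-0.01,-0.1,0,0, 1,0,-0.001,-0.02,0,-0.1,0, 1,0,0,-0.015,0,0,0]' 60
```

```text
time: 6.25
tcp_pos: [0.4248, -0.1993, 0.121]
tool_rot: [[-0.006, 1.0, 0.003], [1.0, 0.006, -0.001], [-0.001, 0.003, -1.0]]
ft_force: [0.5, 0.2, -1.2]
width: 0.0434
```

```bash
python3 -m pendant '[1,-0.0005,0.002,-0.005,0,0,0, 1,0,0,-0.01,0,0.1,0, 1,0,0,-0.01,0,0,0]' 60
```

```text
time: 6.62
tcp_pos: [0.4239, -0.1973, 0.094]
tool_rot: [[-0.005, 1.0, -0.0], [1.0, 0.005, -0.001], [-0.001, -0.0, -1.0]]
ft_force: [0.4, 0.7, -1.5]
width: 0.0435
```

```bash
python3 -m pendant '[1,0,0,-0.01,0,0,0, 1,0,0,-0.01,0,0,0]' 60;python3 -m pendant '[1,0,0,-0.005,0,0,0, 1,0,0,-0.003,0,0,0]' 60
```

```text
time: 6.88
tcp_pos: [0.4241, -0.1975, 0.0729]
tool_rot: [[-0.005, 1.0, 0.0], [1.0, 0.005, -0.001], [-0.001, 0.0, -1.0]]
ft_force: [0.1, -0.0, -1.3]
width: 0.0434
time: 7.12
tcp_pos: [0.4238, -0.1973, 0.0637]
tool_rot: [[-0.005, 1.0, -0.0], [1.0, 0.005, -0.001], [-0.001, -0.0, -1.0]]
ft_force: [0.4, 0.6, -2.0]
width: 0.0434
```

```bash
python3 -m pendant '[1,0,0,-0.002,0,0,0, 1,0,0,-0.001,0,0,0]' 60; python3 - <<'E'
from rim import *
q,t=rim('w6',0,.055,.023); cen(q,t,.023,t[2]-.001)
E
```

```text
time: 7.38
tcp_pos: [0.4238, -0.1974, 0.0628]
tool_rot: [[-0.006, 1.0, -0.0], [1.0, 0.006, -0.002], [-0.002, -0.0, -1.0]]
ft_force: [-3.0, 2.0, 9.8]
width: 0.0433
tcp [ 0.4238 -0.1974  0.0628] zax [-1.0e-04 -1.5e-03 -1.0e+00] yax [1.    0.006] w 0.0433 f [-3.   2.   9.8]
hist [(np.float64(0.043), np.int64(439)), (np.float64(0.045), np.int64(410)), (np.float64(0.047), np.int64(402)), (np.float64(0.049), np.int64(384)), (np.float64(0.051), np.int64(414)), (np.float64(0.053), np.int64(417)), (np.float64(0.055), np.int64(436)), (np.float64(0.057), np.int64(451)), (np.float64(0.059), np.int64(529)), (np.float64(0.061), np.int64(1353)), (np.float64(0.063), np.int64(46)), (np.float64(0.103), np.int64(42)), (np.float64(0.105), np.int64(79))]
centre [ 0.4235 -0.1926] off from tcp [-0.0003  0.0048] rms 0.0009498309370587185 2363 plane slope [-0.0051  0.0043  0.0616]
```

```bash
python3 -m pendant '[-0.2,0,0,0,0,0,0, -0.4,0,0,0,0,0,0, -0.7,0,0,0,0,0,0, -1,0,0,0,0,0,0, -1,0,0,0,0,0,0, -1,0,0,0,0,0,0]' 60; python3 -m pendant '[-1,0,0,0.01,0,0,0, -1,0,0,0.03,0,0,0, -1,0,0,0.05,0,0,0, -1,0,0,0.05,0,0,0, -1,0,0,0,0,0,0]' 60;python3 - <<'E'
from rim import *
s=read_state();print(s['tcp_pos'],s['joint_positions'])
c=snap('wrist','w7');P=pts(c);ok=c['depth']>0
m=ok&near(P,.424,-.192,.04)&(abs(P[...,2]-.062)<.003);print(circ(P[m],.02175),np.median(P[m][:,2]),m.sum())
c=snap('scene','c7')
E
```

```text
time: 8.18
tcp_pos: [0.4251, -0.1982, 0.0637]
tool_rot: [[-0.006, 1.0, 0.002], [1.0, 0.006, -0.003], [-0.003, 0.002, -1.0]]
ft_force: [0.1, 0.1, 0.6]
width: 0.0854
time: 8.8
tcp_pos: [0.4239, -0.1975, 0.2099]
tool_rot: [[-0.005, 1.0, 0.002], [1.0, 0.005, -0.003], [-0.003, 0.002, -1.0]]
ft_force: [0.3, -0.6, -0.9]
width: 0.0851
[ 0.42392494 -0.19747017  0.20993645] [-32.71018679  10.30162994 -17.69140639  61.80556678  -0.07410929
  56.97614366]
(array([ 0.42316019, -0.19275035,  0.03      ]), np.float64(0.0008371702747900142)) 0.061614309336361694 571
```

View pics/w7.png

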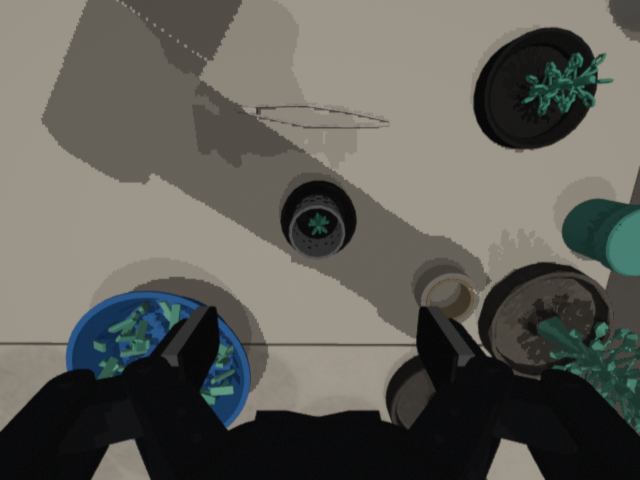

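View pics/c7.png

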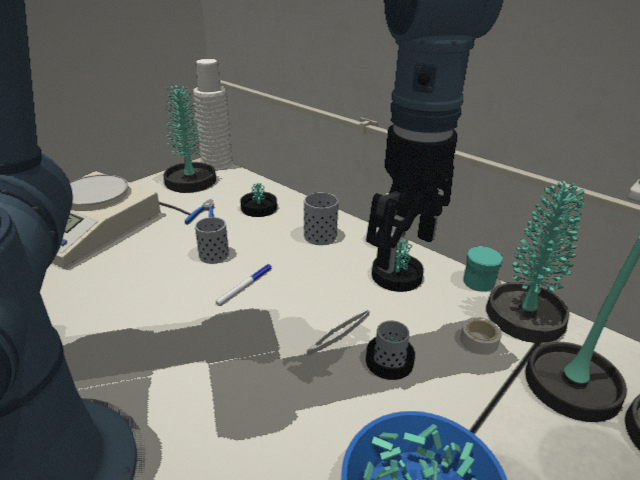

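```bash
python3 -m pendant '[-1,0.0235,0.0385,0.005,0,0,0, -1,0.0235,0.0385,0.005,0,0,0, -1,0.0235,0.0385,0.005,0,0,0, -1,0.0235,0.0385,0,0,0,0, -1,0.0235,0.0385,0,0,0,0, -1,0.0235,0.0385,0,0,0,0, -1,0.0235,0.0385,0,0,0,0, -1,0.0235,0.0385,0,0,0,0, -1,0,0,0,0,0,0]' 60;python3 - <<'E'
from rim import *
s=read_state();print(s['tcp_pos'],s['joint_positions'],s['tool_rot'][:,2])
c=snap('wrist','w8');P=pts(c);ok=c['depth']>0
m=ok&near(P,.613,.1115,.05)&(abs(P[...,2]-.085)<.003);print(circ(P[m],.03275),m.sum())
E
```

```text
time: 10.02
tcp_pos: [0.6043, 0.1229, 0.2038]
tool_rot: [[-0.001, 0.999, -0.033], [1.0, 0.001, 0.003], [0.003, -0.033, -0.999]]
ft_force: [-0.1, 0.0, -0.1]
width: 0.0854
[0.60433186 0.12287341 0.20375242] [ 5.43531064 29.14377457  8.49061333 71.20945529  0.35647371 95.35151289] [-0.03294562  0.00311494 -0.99945229]
(array([0.61405233, 0.11208502, 0.03      ]), np.float64(0.0008848658245844234)) 1042
```

```bash
python3 -m pendant '[-1,0.005,-0.006,-0.02,-0.2,-1,0, -1,0.004,-0.005,-0.02,0,-0.9,0, -1,0,0,-0.015,0,0,0, -1,0,0,0,0,0,0]' 60
```

```text
time: 10.58
tcp_pos: [0.6079, 0.1063, 0.1436]
tool_rot: [[0.004, 1.0, -0.009], [1.0, -0.004, -0.003], [-0.003, -0.009, -1.0]]
ft_force: [1.4, -0.0, -0.1]
width: 0.0853
```

```bash
python3 -m pendant '[-1,0.004,0.004,-0.005,0.15,-0.5,0, -1,0.0015,0.0015,-0.01,0,0,0, -1,0,0,-0.01,0,0,0]' 60
```

```text
time: 10.95
tcp_pos: [0.6152, 0.1121, 0.1194]
tool_rot: [[0.004, 1.0, 0.004], [1.0, -0.004, -0.0], [-0.0, 0.004, -1.0]]
ft_force: [-0.3, -0.1, -0.3]
width: 0.0853
```

```bash
python3 -m pendant '[-1,-0.001,0,-0.015,0,0.1,0, -1,0,0,-0.015,0,0,0, -1,0,0,-0.012,0,0,0]' 60
```

```text
time: 11.32
tcp_pos: [0.6139, 0.1124, 0.0743]
tool_rot: [[0.004, 1.0, 0.002], [1.0, -0.004, -0.0], [-0.0, 0.002, -1.0]]
ft_force: [0.3, 0.1, -0.2]
width: 0.0855
```

```bash
python3 -m pendant '[-0.8,0,0,-0.008,0,0,0, -0.6,0,0,0,0,0,0, -0.4,0,0,0,0,0,0, 0,0,0,0,0,0,0, 1,0,0,0,0,0,0, 1,0,0,0,0,0,0]' 70; python3 - <<'E'
from rim import *
q,t=rim('w9',0,.085,.034); cen(q,t,.034,.085)
E
```

```text
time: 12.08
tcp_pos: [0.6133, 0.1123, 0.0648]
tool_rot: [[0.004, 1.0, 0.0], [1.0, -0.004, -0.0], [-0.0, 0.0, -1.0]]
ft_force: [0.2, -0.0, -1.5]
width: 0.0663
tcp [0.6133 0.1123 0.0648] zax [ 2.e-04 -3.e-04 -1.e+00] yax [ 1.    -0.004] w 0.0663 f [ 0.2 -0.  -1.5]
hist [(np.float64(0.045), np.int64(580)), (np.float64(0.047), np.int64(549)), (np.float64(0.049), np.int64(550)), (np.float64(0.051), np.int64(610)), (np.float64(0.053), np.int64(673)), (np.float64(0.055), np.int64(720)), (np.float64(0.057), np.int64(653)), (np.float64(0.059), np.int64(714)), (np.float64(0.061), np.int64(705)), (np.float64(0.063), np.int64(793)), (np.float64(0.065), np.int64(881)), (np.float64(0.067), np.int64(838)), (np.float64(0.069), np.int64(834)), (np.float64(0.071), np.int64(642)), (np.float64(0.073), np.int64(581)), (np.float64(0.075), np.int64(592)), (np.float64(0.077), np.int64(543)), (np.float64(0.079), np.int64(584)), (np.float64(0.081), np.int64(614)), (np.float64(0.083), np.int64(1414)), (np.float64(0.085), np.int64(1017)), (np.float64(0.107), np.int64(97))]
centre [0.6131 0.1119] off from tcp [-0.0003 -0.0003] rms 0.0010889757519546197 3398 plane slope [-0.0002  0.0065  0.0845]
```

View pics/w9.png

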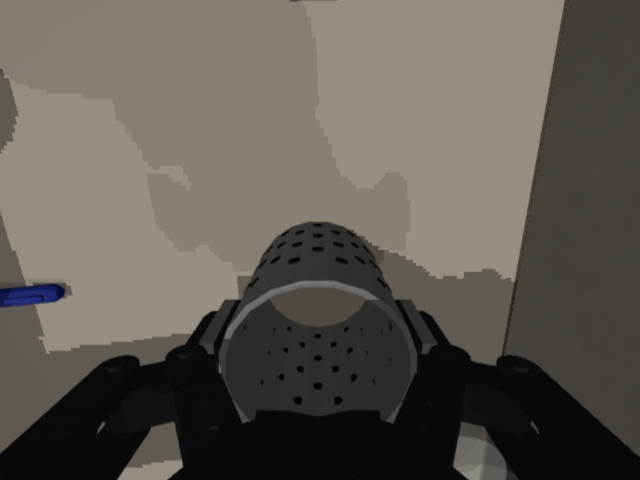

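```bash
python3 -m pendant '[1,0,0,0.015,0,0,0, 1,0,0,0.03,0,0,0, 1,0,0,0.04,0,0,0, 1,0,0,0.04,0,0,0, 1,0,0,0.01,0,0,0]' 70
```

```text
time: 12.75
tcp_pos: [0.61, 0.112, 0.2041]
tool_rot: [[0.004, 1.0, -0.005], [1.0, -0.004, -0.001], [-0.001, -0.005, -1.0]]
ft_force: [1.1, 0.4, -5.0]
width: 0.0664
```

```bash
python3 -m pendant '[1,0,-0.025,0.001,0,-0.15,0, 1,0,-0.035,0.001,0,-0.15,0, 1,0,-0.035,0.001,0,-0.15,0, 1,0,-0.035,0.001,0,-0.15,0, 1,0,-0.03,0.001,0,-0.15,0, 1,0,-0.02,0,0,0,0, 1,0,0,0,0,0,0]' 70; python3 - <<'E'
from rim import *
q,t=rim('w10',0,.085,.034); cen(q,t,.034,t[2]+.02)
c=snap('side','s10');P=pts(c);ok=c['depth']>0
c=snap('scene','c10')
E
```

```text
time: 13.62
tcp_pos: [0.6061, -0.0718, 0.2033]
tool_rot: [[0.002, 1.0, -0.001], [1.0, -0.002, 0.002], [0.002, -0.001, -1.0]]
ft_force: [-0.2, 0.3, -3.7]
width: 0.0662
tcp [ 0.6061 -0.0718  0.2033] zax [-9.0e-04  1.6e-03 -1.0e+00] yax [ 1.    -0.002] w 0.0662 f [-0.2  0.3 -3.7]
hist [(np.float64(0.183), np.int64(584)), (np.float64(0.185), np.int64(559)), (np.float64(0.187), np.int64(562)), (np.float64(0.189), np.int64(586)), (np.float64(0.191), np.int64(664)), (np.float64(0.193), np.int64(739)), (np.float64(0.195), np.int64(681)), (np.float64(0.197), np.int64(652)), (np.float64(0.199), np.int64(725)), (np.float64(0.201), np.int64(792)), (np.float64(0.203), np.int64(906)), (np.float64(0.205), np.int64(851)), (np.float64(0.207), np.int64(803)), (np.float64(0.209), np.int64(637)), (np.float64(0.211), np.int64(589)), (np.float64(0.213), np.int64(576)), (np.float64(0.215), np.int64(559)), (np.float64(0.217), np.int64(567)), (np.float64(0.219), np.int64(617)), (np.float64(0.221), np.int64(1434)), (np.float64(0.223), np.int64(1012)), (np.float64(0.245), np.int64(116))]
centre [ 0.6059 -0.0721] off from tcp [-0.0003 -0.0003] rms 0.0010929383790367795 3521 plane slope [-0.0007  0.0091  0.2229]
```

View pics/c10.png

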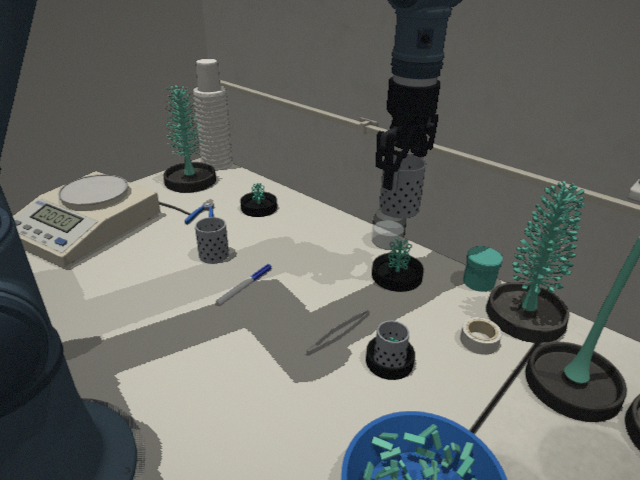

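```bash
python3 -m pendant '[1,0.001,-0.006,-0.01,0,0,0, 1,0.001,-0.003,-0.01,0,0,0, 1,0,0,-0.01,0,-0.2,0, 1,0,0,0,0,0,0]' 70
```

```text
time: 14.28
tcp_pos: [0.608, -0.0769, 0.1706]
tool_rot: [[-0.005, 1.0, 0.002], [1.0, 0.005, 0.003], [0.003, 0.002, -1.0]]
ft_force: [-0.5, 0.5, -4.1]
width: 0.0664
```

```bash
python3 -m pendant '[1,0,-0.004,-0.005,-0.15,0.1,0, 1,0,-0.001,-0.005,0,0,0, 1,0,0,0,0,0,0]' 70
```

```text
time: 14.65
tcp_pos: [0.6082, -0.0821, 0.1602]
tool_rot: [[-0.005, 1.0, 0.0], [1.0, 0.005, 0.0], [0.0, 0.0, -1.0]]
ft_force: [-0.2, -0.2, -3.6]
width: 0.0666
```

```bash
python3 -m pendant '[1,0,0.0015,-0.005,0,0,0, 1,0,0,-0.01,0,0,0, 1,0,0,-0.01,0,0,0]' 70; python3 -m pendant '[1,0,0,-0.01,0,0,0, 1,0,0,-0.01,0,0,0]' 70
```

```text
time: 15.02
tcp_pos: [0.6092, -0.0807, 0.1349]
tool_rot: [[-0.005, 1.0, 0.003], [1.0, 0.005, -0.0], [-0.0, 0.003, -1.0]]
ft_force: [-1.0, -0.6, -3.6]
width: 0.0667
time: 15.28
tcp_pos: [0.6088, -0.0806, 0.113]
tool_rot: [[-0.005, 1.0, 0.002], [1.0, 0.005, -0.0], [-0.0, 0.002, -1.0]]
ft_force: [-0.6, -0.1, -4.3]
width: 0.0665
```

Home is TCP z ≈ 0.072; about 41 mm to go.

```bash
python3 -m pendant '[1,-0.001,0,-0.01,0,0.1,0, 1,0,0,-0.01,0,0,0]' 70; python3 -m pendant '[1,0,0,-0.008,0,0,0, 1,0,0,-0.005,0,0,0]' 70
```

```text
time: 15.52
tcp_pos: [0.6075, -0.0805, 0.0912]
tool_rot: [[-0.005, 1.0, -0.0], [1.0, 0.005, -0.0], [-0.0, -0.0, -1.0]]
ft_force: [0.6, 0.1, -2.5]
width: 0.0663
time: 15.78
tcp_pos: [0.6071, -0.0804, 0.0767]
tool_rot: [[-0.005, 1.0, -0.001], [1.0, 0.005, 0.0], [0.0, -0.001, -1.0]]
ft_force: [-1.2, 0.6, -2.9]
width: 0.0665
```

```bash
python3 -m pendant '[1,0,0,-0.003,0,0,0, 1,0,0,-0.001,0,0,0]' 70; python3 -m pendant '[1,0,0,-0.001,0,0,0]' 70
```

```text
time: 16.02
tcp_pos: [0.6071, -0.0805, 0.0723]
tool_rot: [[-0.005, 1.0, -0.001], [1.0, 0.005, 0.0], [0.0, -0.001, -1.0]]
ft_force: [-0.2, 0.5, -3.6]
width: 0.0664
time: 16.15
tcp_pos: [0.6074, -0.0805, 0.0718]
tool_rot: [[-0.005, 1.0, -0.001], [1.0, 0.005, -0.0], [-0.0, -0.001, -1.0]]
ft_force: [-2.6, -0.0, 3.0]
width: 0.0662
```

```bash
python3 -m pendant '[-0.7,0,0,0,0,0,0, -0.8,0,0,0,0,0,0, -0.9,0,0,0,0,0,0, -1,0,0,0,0,0,0, -1,0,0,0,0,0,0, -1,0,0,0,0,0,0]' 60
```

```text
time: 16.9
tcp_pos: [0.61, -0.0811, 0.0746]
tool_rot: [[-0.005, 1.0, 0.005], [1.0, 0.005, -0.002], [-0.002, 0.005, -1.0]]
ft_force: [0.6, -0.1, 0.3]
width: 0.0854
```

```bash
python3 -m pendant '[-1,-0.002,0,0.01,0,0.3,0, -1,0,0,0.02,0,0,0, -1,0,0,0.04,0,0,0, -1,0,0,0.05,0,0,0, -1,0,0,0.03,0,0,0]' 60;python3 - <<'E'
from rim import *
s=read_state();print(s['tcp_pos'],s['joint_positions'])
c=snap('wrist','w11');P=pts(c);ok=c['depth']>0
for x,y,R,z in((.6075,-.0805,.03275,.092),(.4235,-.1925,.02175,.062)):
    m=ok&near(P,x,y,R+.012)&(abs(P[...,2]-z)<.003)
    if m.sum()>20:print(circ(P[m],R),np.median(P[m][:,2]),m.sum())
c=snap('scene','c11')
E
```

```text
time: 17.52
tcp_pos: [0.6043, -0.0804, 0.2281]
tool_rot: [[-0.005, 1.0, -0.007], [1.0, 0.005, -0.0], [-0.0, -0.007, -1.0]]
ft_force: [0.5, 0.6, -0.3]
width: 0.0855
[ 0.60434923 -0.08041332  0.22806315] [-13.49201796  26.56610355   8.00228564  71.83977188  -0.09895914
  76.24090548]
(array([ 0.60694011, -0.08064097,  0.03      ]), np.float64(0.0008670948853933976)) 0.09160677706523937 920
(array([ 0.42389846, -0.19265476,  0.03      ]), np.float64(0.0009481701345921806)) 0.061452642452509865 388
```

View pics/c11.png

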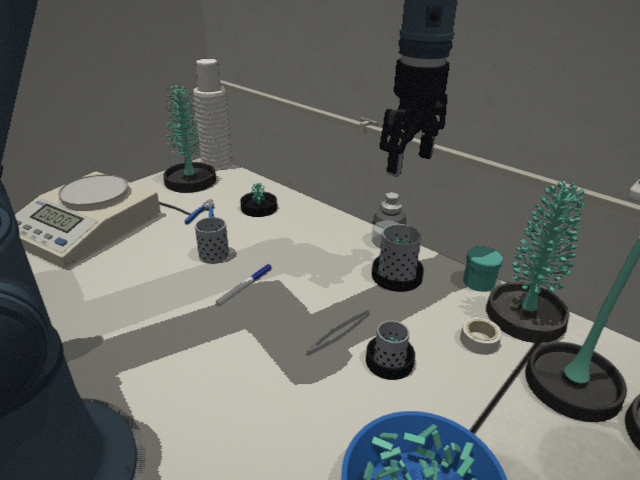

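View pics/w11.png

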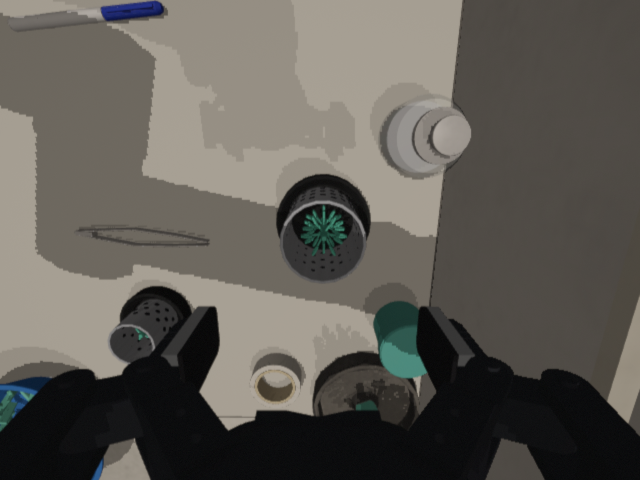

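```bash
python3 -m pendant '[-1,-0.023,0.036,0,0,-0.3,0, -1,-0.023,0.036,0,0,0,0, -1,-0.023,0.036,0,0,0,0, -1,-0.023,0.036,0,0,0,0, -1,-0.023,0.036,0,0,0,0, -1,-0.023,0.036,0,0,0,0, -1,-0.023,0.036,0,0,0,0, -1,-0.023,0.036,0,0,0,0, -1,0,0,0,0,0,0]' 60;python3 - <<'E'
from rim import *
s=read_state();print(s['tcp_pos'],s['joint_positions'],s['tool_rot'][:,2])
c=snap('wrist','w12');P=pts(c);ok=c['depth']>0
m=ok&near(P,.421,.216,.045)&(abs(P[...,2]-.07)<.003);print(circ(P[m],.02725),m.sum())
m=ok&near(P,.607,.292,.06)&(abs(P[...,2]-.019)<.005);print(m.sum(),cv2.minEnclosingCircle(P[m][:,:2].astype('f4')))
m=ok&near(P,.607,.292,.025)&(P[...,2]>.03);print((P[m].min(0)+P[m].max(0))/2)
E
```

```text
time: 18.75
tcp_pos: [0.4112, 0.2134, 0.2231]
tool_rot: [[-0.003, 1.0, -0.006], [1.0, 0.003, -0.002], [-0.002, -0.006, -1.0]]
ft_force: [0.0, -0.6, 0.1]
width: 0.0856
[0.41124053 0.21337032 0.22306632] [ 1.95804487e+01  9.83080668e+00 -1.62647948e+01  6.42483924e+01
 -1.75594200e-02  1.09429911e+02] [-0.0055539  -0.0023008  -0.99998193]
(array([0.42183566, 0.21627543, 0.03      ]), np.float64(0.0008387714263762992)) 672
2906 ((0.6083032488822937, 0.2923193573951721), 0.04168354719877243)
[0.60801443 0.29185761 0.04681257]
```

View pics/w12.png

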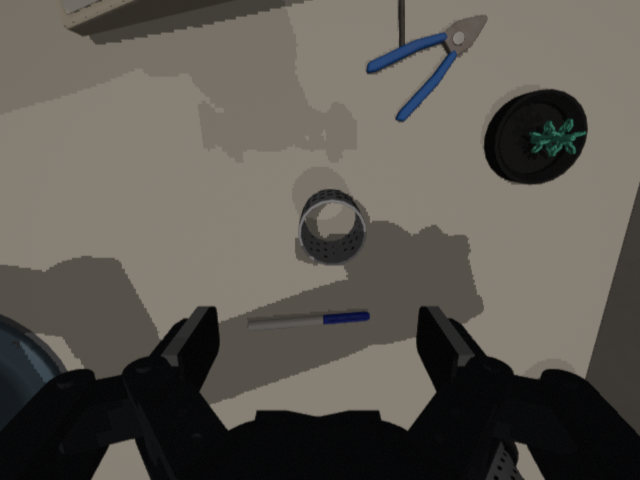

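Medium flask (0.4215, 0.2162), base centre (0.608, 0.292).

```bash
python3 -m pendant '[-1,0.007,0.002,-0.02,0.1,-0.3,0, -1,0.003,0.001,-0.03,0,0,0, -1,0,0,-0.03,0,0,0, -1,0,0,-0.02,0,0,0, -1,0,0,0,0,0,0]' 60
```

```text
time: 19.42
tcp_pos: [0.4249, 0.2109, 0.119]
tool_rot: [[0.006, 1.0, 0.001], [1.0, -0.006, -0.003], [-0.003, 0.001, -1.0]]
ft_force: [0.0, -0.5, -0.5]
width: 0.0853
```

```bash
python3 -m pendant '[-1,-0.003,0.005,-0.01,0.15,0,0, -1,0,0,-0.02,0,0,0, -1,0,0,-0.015,0,0,0]' 60
```

```text
time: 19.8
tcp_pos: [0.4251, 0.2163, 0.0752]
tool_rot: [[0.008, 1.0, 0.007], [1.0, -0.008, 0.002], [0.002, 0.007, -1.0]]
ft_force: [0.3, -0.3, 0.7]
width: 0.0852
```

```bash
python3 -m pendant '[-1,-0.003,0,-0.01,-0.1,0.4,0, -0.8,-0.001,0,-0.008,0,0,0, -0.5,0,0,0,0,0,0]' 60;python3 -m pendant '[-0.3,0,0,0,0,0,0, -0.1,0,0,0,0,0,0, 0.3,0,0,0,0,0,0, 1,0,0,0,0,0,0, 1,0,0,0,0,0,0]' 70; python3 - <<'E'
from rim import *
q,t=rim('w13',0,.07,.0285); cen(q,t,.0285,.07)
E
```

```text
time: 20.18
tcp_pos: [0.421, 0.2165, 0.0564]
tool_rot: [[0.008, 1.0, 0.0], [1.0, -0.008, -0.0], [-0.0, 0.0, -1.0]]
ft_force: [0.2, -0.5, 0.8]
width: 0.064
time: 20.8
tcp_pos: [0.4215, 0.2167, 0.0573]
tool_rot: [[0.008, 1.0, 0.001], [1.0, -0.008, 0.0], [0.0, 0.001, -1.0]]
ft_force: [0.7, 0.4, -1.0]
width: 0.0554
tcp [0.4215 0.2167 0.0573] zax [ 1.4e-03  4.0e-04 -1.0e+00] yax [ 1.    -0.008] w 0.0554 f [ 0.7  0.4 -1. ]
hist [(np.float64(0.037), np.int64(435)), (np.float64(0.039), np.int64(457)), (np.float64(0.041), np.int64(476)), (np.float64(0.043), np.int64(575)), (np.float64(0.045), np.int64(528)), (np.float64(0.047), np.int64(523)), (np.float64(0.049), np.int64(524)), (np.float64(0.051), np.int64(590)), (np.float64(0.053), np.int64(674)), (np.float64(0.055), np.int64(673)), (np.float64(0.057), np.int64(678)), (np.float64(0.059), np.int64(732)), (np.float64(0.061), np.int64(727)), (np.float64(0.063), np.int64(764)), (np.float64(0.065), np.int64(816)), (np.float64(0.067), np.int64(1044)), (np.float64(0.069), np.int64(1297)), (np.float64(0.097), np.int64(44)), (np.float64(0.099), np.int64(147))]
centre [0.4213 0.2164] off from tcp [-0.0003 -0.0003] rms 0.0009808685684471285 3093 plane slope [0.0002 0.0071 0.0696]
```

View pics/w13.png

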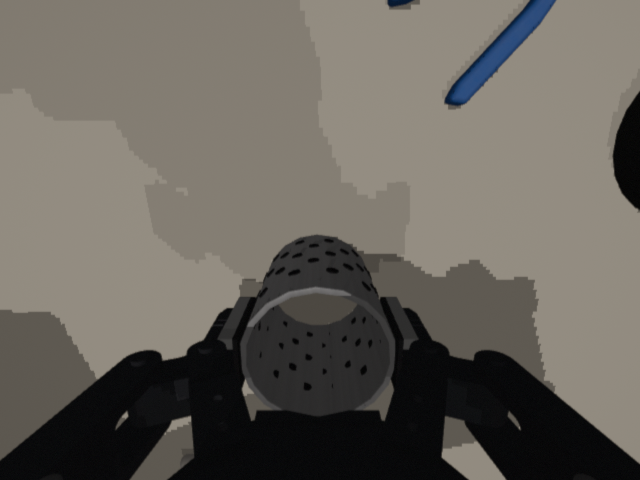

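```bash
python3 -m pendant '[1,0,0,0.015,0,0,0, 1,0,0,0.03,0,0,0, 1,0,0,0.04,0,0,0, 1,0,0,0.035,0,0,0, 1,0.015,0.007,0.01,0,0,0, 1,0.033,0.013,0,0,0,0, 1,0.033,0.013,0,0,0,0, 1,0.033,0.013,0,0,0,0, 1,0.033,0.013,0,0,0,0, 1,0.02,0.01,0,0,0,0, 1,0,0,0,0,0,0]' 70
```

```text
time: 22.22
tcp_pos: [0.5898, 0.2863, 0.1886]
tool_rot: [[0.008, 1.0, -0.005], [1.0, -0.008, -0.002], [-0.002, -0.005, -1.0]]
ft_force: [-1.0, -0.6, -1.9]
width: 0.0552
```

```bash
python3 -m pendant '[1,0.012,0.003,-0.005,0.1,-0.3,0, 1,0.006,0.002,-0.01,0,0,0, 1,0,0,-0.01,0,0,0, 1,0,0,0,0,0,0]' 70;python3 - <<'E'
from rim import *
q,t=rim('w14',0,.07,.0285); cen(q,t,.0285,t[2]+.0125)
E
```

```text
time: 22.72
tcp_pos: [0.6062, 0.2904, 0.1606]
tool_rot: [[0.008, 1.0, -0.003], [1.0, -0.008, -0.002], [-0.002, -0.003, -1.0]]
ft_force: [-0.3, 0.1, -2.8]
width: 0.055
tcp [0.6062 0.2904 0.1606] zax [-0.0032 -0.0017 -1.    ] yax [ 1.    -0.008] w 0.055 f [-0.3  0.1 -2.8]
hist [(np.float64(0.141), np.int64(450)), (np.float64(0.143), np.int64(431)), (np.float64(0.145), np.int64(495)), (np.float64(0.147), np.int64(579)), (np.float64(0.149), np.int64(505)), (np.float64(0.151), np.int64(556)), (np.float64(0.153), np.int64(515)), (np.float64(0.155), np.int64(623)), (np.float64(0.157), np.int64(669)), (np.float64(0.159), np.int64(661)), (np.float64(0.161), np.int64(697)), (np.float64(0.163), np.int64(708)), (np.float64(0.165), np.int64(701)), (np.float64(0.167), np.int64(801)), (np.float64(0.169), np.int64(812)), (np.float64(0.171), np.int64(1109)), (np.float64(0.173), np.int64(1226)), (np.float64(0.201), np.int64(49)), (np.float64(0.203), np.int64(128))]
centre [0.606  0.2902] off from tcp [-0.0002 -0.0002] rms 0.000978049321453422 3154 plane slope [-0.003   0.0052  0.1728]
```

```bash
python3 -m pendant '[1,0.0015,0.002,-0.005,0.1,-0.15,0, 1,0,0,-0.01,0,0,0, 1,0,0,-0.005,0,0,0]' 70
```

```text
time: 23.15
tcp_pos: [0.6082, 0.2929, 0.1412]
tool_rot: [[0.008, 1.0, 0.002], [1.0, -0.008, 0.001], [0.001, 0.002, -1.0]]
ft_force: [0.2, 0.7, -1.9]
width: 0.0551
```

```bash
python3 -m pendant '[1,0,-0.001,-0.01,0,0.1,0, 1,0,0,-0.01,0,0,0]' 70; python3 -m pendant '[1,0,0,-0.01,0,0,0, 1,0,0,-0.01,0,0,0]' 70
```

```text
time: 23.4
tcp_pos: [0.6084, 0.2919, 0.1202]
tool_rot: [[0.008, 1.0, 0.001], [1.0, -0.008, 0.001], [0.001, 0.001, -1.0]]
ft_force: [-0.5, -0.3, -2.1]
width: 0.0552
time: 23.65
tcp_pos: [0.6082, 0.2917, 0.0984]
tool_rot: [[0.008, 1.0, 0.0], [1.0, -0.008, 0.001], [0.001, 0.0, -1.0]]
ft_force: [0.2, 0.7, -1.4]
width: 0.0551
```

```bash
python3 -m pendant '[1,0,0,-0.01,0,0,0, 1,0,0,-0.01,0,0,0]' 70; python3 -m pendant '[1,0,0,-0.006,0,0,0, 1,0,0,-0.003,0,0,0]' 70
```

```text
time: 23.9
tcp_pos: [0.6081, 0.2917, 0.0768]
tool_rot: [[0.008, 1.0, 0.0], [1.0, -0.008, 0.001], [0.001, 0.0, -1.0]]
ft_force: [-0.5, -0.0, -2.8]
width: 0.0551
time: 24.15
tcp_pos: [0.6076, 0.2916, 0.0663]
tool_rot: [[0.008, 1.0, -0.001], [1.0, -0.008, 0.001], [0.001, -0.001, -1.0]]
ft_force: [-0.6, 1.1, -2.0]
width: 0.0552
```

```bash
python3 -m pendant '[1,0,0,-0.001,0,0,0, 1,0,0,-0.001,0,0,0]' 70; python3 -m pendant '[1,0,0,-0.001,0,0,0]' 70
```

```text
time: 24.4
tcp_pos: [0.6078, 0.2916, 0.0645]
tool_rot: [[0.008, 1.0, -0.001], [1.0, -0.008, 0.001], [0.001, -0.001, -1.0]]
ft_force: [0.1, 0.6, -2.1]
width: 0.0551
time: 24.52
tcp_pos: [0.6079, 0.2917, 0.0643]
tool_rot: [[0.008, 1.0, -0.0], [1.0, -0.008, 0.001], [0.001, -0.0, -1.0]]
ft_force: [-2.8, -0.3, 5.3]
width: 0.0553
```

Contact at the expected height; release.

```bash
python3 -m pendant '[-0.4,0,0,0,0,0,0, -0.6,0,0,0,0,0,0, -0.8,0,0,0,0,0,0, -1,0,0,0,0,0,0, -1,0,0,0,0,0,0, -1,0,0,0,0,0,0]' 60
```

```text
time: 25.28
tcp_pos: [0.6095, 0.2923, 0.0658]
tool_rot: [[0.008, 1.0, 0.004], [1.0, -0.008, 0.002], [0.002, 0.004, -1.0]]
ft_force: [0.3, -0.5, 0.3]
width: 0.0858
```

```bash
python3 -m pendant '[-1,-0.001,0,0.01,0,0.2,0, -1,0,0,0.02,0,0,0, -1,0,0,0.04,0,0,0, -1,0,0,0.05,0,0,0, -1,0,0,0.04,0,0,0, -1,-0.03,-0.02,0.02,0,0,0, -1,-0.03,-0.02,0,0,0,0, -1,0,0,0,0,0,0]' 60;python3 - <<'E'
from rim import *
c=snap('wrist','w15');P1=pts(c)[c['depth']>0]
c=snap('scene','c15');P2=pts(c)[c['depth']>0];c=snap('side','s15');P3=pts(c)[c['depth']>0]
for n,P in(('wrist',P1),('scene',P2),('side',P3)):
  for x,y,R,z in((.608,.292,.02725,.077),(.6075,-.0805,.03275,.092),(.4235,-.1925,.02175,.062)):
    q=P[near(P,x,y,R+.012)&(abs(P[:,2]-z)<.004)]
    if len(q)>50:
        r=circ(q,R);A=np.c_[q[:,:2]-r[0][:2],np.ones(len(q))];print(n,r[0][:2].round(4),r[1].round(5),np.median(q[:,2]).round(4),len(q),np.linalg.lstsq(A,q[:,2],rcond=None)[0].round(3))
    b=P[near(P,x,y,R+.03)&(abs(P[:,2]-.018)<.006)]
    if len(b)>50:print('   base',cv2.minEnclosingCircle(b[:,:2].astype('f4')))
E
```

```text
time: 26.28
tcp_pos: [0.5457, 0.251, 0.2558]
tool_rot: [[0.008, 1.0, 0.002], [1.0, -0.008, 0.003], [0.003, 0.002, -1.0]]
ft_force: [1.1, -0.9, -0.5]
width: 0.0857
wrist [0.6071 0.2912] 0.00088 0.0766 677 [-0.004  0.003  0.076]
   base ((0.6085712909698486, 0.2917781174182892), 0.04105694964528084)
scene [0.6051 0.2917] 0.00148 0.0757 138 [ 0.003 -0.002  0.076]
   base ((0.6050440073013306, 0.2914820909500122), 0.04210657253861427)
scene [ 0.6047 -0.0801] 0.00125 0.0913 233 [0.002 0.001 0.091]
   base ((0.6050014495849609, -0.08122670650482178), 0.04724442586302757)
scene [ 0.4215 -0.1923] 0.00103 0.0612 251 [0.005 0.001 0.061]
   base ((0.42212140560150146, -0.19196443259716034), 0.03574899584054947)
side [ 0.4234 -0.1921] 0.0011 0.061 164 [-0.01  -0.011  0.061]
   base ((0.4245283901691437, -0.19133082032203674), 0.03623361140489578)
```

View pics/c15.png

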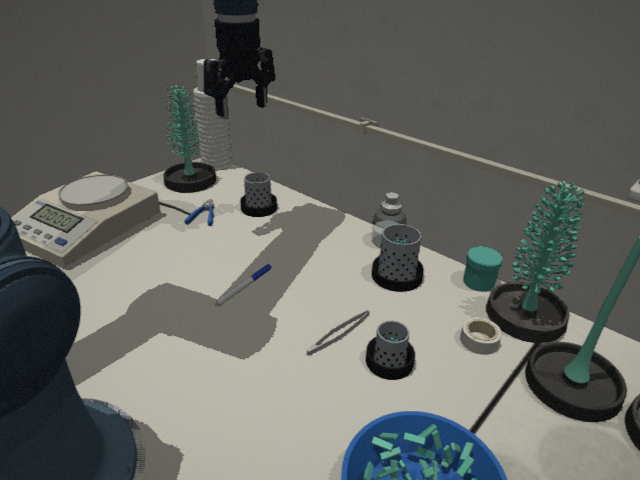

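View pics/w15.png

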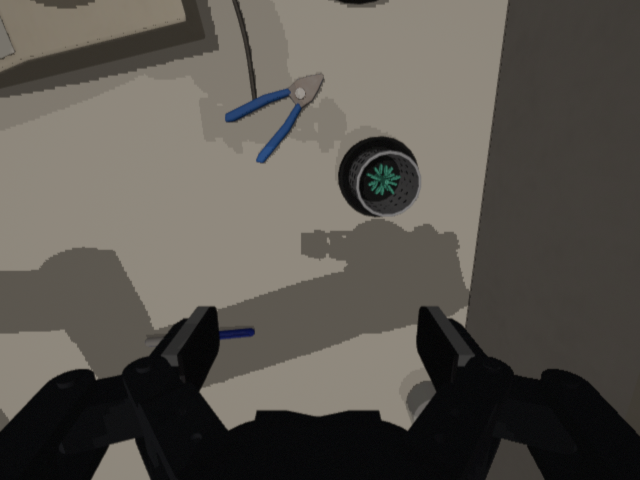

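All three flasks are level, centred and home: scene (258,190), (399,255) and (391,345). The gripper is clear, so I'm handing in.

```bash
python3 -c "
from workcell import sign_off
print(sign_off())"
```

```text
the job is handed in; nothing more can be done
None
```

All three flasks are standing in the wells of their matching bases, and I handed the job in at about 26 s of the 86 s allowed. I lowered each one slowly until the wrist force showed it touching the floor of the well (3 to 10 N), then opened the gripper and lifted clear.

| Flask | Rim height measured (mm) | Expected (mm) | Distance from base centre |
|---|---|---|---|
| Small | 61.0–61.6 | 62 | within about 1.5 mm |
| Medium | 75.7–76.6 | 77 | within about 1.6 mm |
| Large | 91.3–91.6 | 92 | within about 1.2 mm |

- **Level and bases:** rim slopes came out at 0.015 or less, which is about the measuring noise. The bases are where they started, within camera accuracy.
- **Trees:** the overhead views show each tree standing free and roughly centred inside its flask. I saw no contact at any point, though I had no direct contact sensing on the wax.
- **Disagreements:** all rims read 0.4 to 1.3 mm low, and the cameras differ by about 2–3 mm in x. Both are about the size of the 2 mm calibration accuracy. The small flask was gripped about 5 mm off the pad centre, and I corrected for that when placing it.
- **Not checked:** the side camera gave no final rim reading for the medium or large flask, so those rest on the scene and wrist cameras.

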